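# Rock a pendulum angle gauge to its set slant on a bowl-stand stud and hold it

## Robot

A 6-joint arm with a two-finger parallel gripper is mounted at the origin on a cart in front of the work surface, level with it; the furniture and walls round the work are solid. World frame = base frame: x ahead of the robot, y to its left, z up, the work surface at z = 0. Lengths are in mm, angles in rad, forces in N, time in s.
With the tool pointing down it reaches from about 350 to 975 mm from the base axis. Payload 7.1 kg.
Tool frame: the origin (TCP) lies between the finger pads; the fingertips stand 14 mm ahead of it and the grasp point (between the pads) lies 5 mm behind it; z points along the fingers, y is the line along which they close (so a half turn about z gives the same grasp; the last joint's range is limited). The gripper opens to 88 mm and grips with 3 to 60 N. Pads are 20 mm wide; open, the fingers measure 115 mm over their backs; the gripper's body (75 mm by 178 mm) begins 61 mm behind the grasp point.
Start: joints at [-1.321, 0.423, 1.63, -0, 1.089, -0.019], TCP at [166.003, -602.535, 236.675] pointing down, gripper open.
Joint ranges: [-3, 3], [-0.9, 2.11], [0.09, 2.58], [-1.31, 4.45], [0.11, 2.69], [-2.54, 2.54]. Speed limits (rad/s): [2.39, 2.39, 3.01, 3.14, 3.14, 3.14].

## Interface

Orientations are given as a rotation vector (axis times angle).
In Python, from workcell import ctrl gives the robot as it stands. The module is installed in compiled form; this text tells all that it offers.
- The arm moves only by the tool servo_tool, never from a script. Its argument "plan" is a list of rows, each a list of 3 entries, a list of its own where there are three numbers: the closure, from 0 (fully open) to 1 (shut), then the shift along the world's x, y, z in mm, then the turn about the world's z in degrees. In form: [[hand, [x, y, z], yaw], ...]. A call has 1 to 10 rows; each row is the pose to reach, as a shift and turn from the pose commanded when the call began; what a row does not reach only later rows make up. A row lasts 1/12 s, in which the tool goes at most 41.7 mm and 7.16 degrees, less where a joint would pass 70% of its speed; a pose out of reach is approached as far as the arm can. A call with a gripper value outside its range is refused whole. The fingers move at their own pace and stop on an object; the grip force is fixed at half the most. Time passes only in rows, so rows that repeat a pose let the fingers close. It gives the time, the measured TCP pose, the force, the opening and the grip force at its end, in the units of the state.
- ctrl.get_obs(): the state, without advancing time (a new reading comes with each control period).
- ctrl.get_image(name): name is "side" or "top"; returns the picture (384x512x3 uint8, blue, green, red); there is no depth.
- ctrl.camera_info(name): a dict with "fovy" (degrees; the focal length in pixels is half the picture's height over the tangent of half this angle, whatever the lens; pixels are square), "cx", "cy" (the principal point, pixels), "rvec" (rotation vector, rad) and "tvec" (3), from world to camera coordinates, as OpenCV has them. Camera axes: x right, y down, z forward; pixel columns grow to the right and rows downward; lengths in mm; the calibration is good to about 2 mm. A picture is of the moment at which its call begins. camera_info takes no time and is no camera call.
- ctrl.close_job(): hands the job in; it is judged then, once.
The state is a dict: "t": time; "qpos": joint angles; "qvel": joint speeds; "joint_torque": joint torques, N m; "ee_pos": TCP position; "orientation": TCP orientation; "ft_force": force on the tool from outside, world axes, zero at the start; "moment": the same for the moment, N m; "width": finger opening in mm; "grasp_force": force on a finger pad.
Only numpy, scipy, OpenCV 4.12 (cv2) and the standard library are available. Lean on these libraries where they do the work, as an engineer would, in place of code of your own. Each camera call takes 0.05 s, during which the arm holds its last target. There are 200 camera calls.

## Task

We are making a slanted bowl stand for a flat-faced cat. Pick up the angle gauge by the grip block on its top, seat its vee foot upright, squarely and centrally on the round bar of the wooden stand block (the bar's height differs every time, so lower gently until you feel it seat), then rock the gauge sideways on the bar until the freely hanging pointer settles on the small tab clipped to the dial's lower rim. Finish while still holding the gauge there, lightly pressed on the bar and steady, for the slant to be marked; do not let go, and leave the other things on the table where they are.

Things in the scene. Friction and masses are not known exactly. Their poses are not given: they have to be found in the camera images.
- gauge: angle gauge, loose, upright, 0.28 to 0.44 kg, 110 wide (y) x 50 deep (x) x 186 mm high. Origin: centre of its underside, z up; the dial (112 mm across, 12 thick, centre 80 mm up) faces its -x, at the start towards the robot or turned up to 0.5 rad to its right. Aluminium foot 50 x 110 x 23 mm with a 90 degree vee groove along x under its middle (mouth 34 mm wide), which fits the stand's 20 mm bar
- grip (a point): centre of the gauge's black grip block, 34 (x) x 26 (y) x 44 mm high, on top of the gauge: 164 mm above the gauge's underside, 22 mm below its top. Grip it across its 26 mm from above
- notch (a point): point of the gauge on its mid line, 4 mm above its underside; when the vee is seated this point lies on the bar's axis, and rocking turns the gauge about the gauge's x axis through this point
- pointer (a joint): angle of the pendulum pointer relative to the gauge, turning about the gauge's x axis; it hangs plumb by its weight (swings freely, a few swings a second, at rest within 2 s). 0: pointer points to the middle of the foot. Rolling the gauge by an angle about its x axis makes it read minus that angle
- pointer_tip (a point): lower tip of the dark steel pointer, 46 mm below its pivot at the dial's centre, in front of the white dial face
- tab (a joint): angle of the tab on the lower dial rim, same zero and sense as the pointer: 0.18 to 0.36 rad, towards the gauge's +y (the robot's left when the dial faces the robot). It stays as set. The pointer is on the tab when both joints read the same: gauge rolled by minus this angle about its x axis (its top leans to its +y side)
- tab_mark (a point): the point on the dial that the tab marks: 46 mm from the dial's centre, where the pointer tip must stand. The tab is a dark clip 8 mm wide over the lower rim
- stand: stand block, a fixed pale wooden joist offcut 110 (x) x 90 (y) x 26 mm high. Origin: centre of the underside, z up. On a stem 12 mm off its middle towards +y it carries a level round steel bar, 20 mm thick, 56 mm long, along its x axis. The bar's axis stands 62 to 82 mm above the table, set anew each time and not measured: feel for it. It does not yield
- bar_foot (a point): point on the block's top straight below the middle of the bar, 26 mm above the table; x along the bar
- red_shaker: bystander: red round shaker, 50 mm wide, 105 mm high; origin under its centre
- oral_syringe: bystander: oral syringe lying on the table, 26 x 130 x 17 mm; origin under its centre
- white_carton: bystander: white flat carton, 42 x 115 x 34 mm; origin under its centre
- blue_carton: bystander: upright blue carton, 40 x 52 x 88 mm; origin under its centre
Not all that is in view belongs to the job. There is more than one size of the gauge; the one meant has the size given above.

How it is judged (in metres and radians):
On the way, in this order (a step that is already met when the one before it is completed fails the run):
1. the gauge is lifted clear of the table in the gripper (height (world z) of gauge above 0.03 m and contact force between the fingers and gauge above 1 N), for 0.2 s.
2. the gauge is seated upright (within 0.1 rad) with its vee on the bar (contact force between gauge and stand above 0.7 N and y of notch in the frame of bar_foot between -0.004 and 0.004 m and x of notch in the frame of bar_foot between -0.015 and 0.015 m and angle between the x axis of gauge and the x axis of stand, either way round below 0.17 rad and height (world z) of notch above 0.05 m and contact force between the fingers and gauge above 1 N and angle between gauge's own z axis and vertical below 0.1 rad), for 0.2 s.
At the end, for the whole second after the job is handed in: the gauge is still held in the fingers, its vee on the bar (within 4 mm across and 15 mm along it, in line within 0.17 rad) and pressed on it with 0.7 to 25 N; the pointer hangs free and still, its tip within 3.5 mm of the tab's mark (contact force between gauge and stand between 0.7 and 25 N and y of notch in the frame of bar_foot between -0.004 and 0.004 m and x of notch in the frame of bar_foot between -0.015 and 0.015 m and angle between the x axis of gauge and the x axis of stand, either way round below 0.17 rad and height (world z) of notch above 0.05 m and contact force between the fingers and gauge above 1 N and distance between pointer_tip and tab_mark below 0.0035 m and angle between pointer_tip's own z axis and vertical below 0.17 rad and velocity of joint pointer between -0.3 and 0.3 rad/s and linear speed of gauge below 0.03 m/s); the arm keeps its last pose, push and grip.
It fails at once if the stand is pressed harder than 40 N (contact force between gauge and stand above 40 N).
It fails at once if the gauge is tipped over (angle between gauge's own z axis and vertical above 0.8 rad).
It fails at once if a bystander (shaker, syringe, either carton) is pushed 30 mm away (distance of any of red_shaker, oral_syringe, white_carton, blue_carton from where it was at the start of the episode above 0.03 m).
It also fails if it takes over 54 s, if anything falls off the work surface, if the arm or the gripper's body presses on something with over 40 N, if the wrist force passes 120 N, or if a joint passes its speed limit or range.

## Working session

There is one attempt and no reset: what is moved stays moved. The work goes in short steps, Python scripts to look and compute and a tool call to move; the robot and the scene stay as the last step left them, time stands still between calls to the robot, and variables do not carry over. Pictures are saved under pics/ and viewed, at most 10 in all, crops included, and the job is handed in when it is done.

Besides the shell and the picture viewer there is one more tool, called after "Emit:" by a JSON object that holds its "fn" and its "kwargs". servo_tool: Moves the arm, as the interface text tells. Its arguments: {"type":"object","properties":{"plan":{"type":"array"}},"required":["plan"]}

```bash
mkdir -p pics
cat > h.py <<'E'
import numpy as np, cv2
from workcell import ctrl
def cam(n):
    c=ctrl.camera_info(n); f=192/np.tan(np.radians(c['fovy'])/2)
    K=np.array([[f,0,c['cx']],[0,f,c['cy']],[0,0,1.]]); R=cv2.Rodrigues(np.array(c['rvec'],float))[0]
    return K,R,np.array(c['tvec'],float).ravel()
def ray(n,uv):
    K,R,t=cam(n); o=-R.T@t; d=R.T@np.linalg.inv(K)@np.array([*uv,1.]); return o,d/np.linalg.norm(d)
def onz(n,uv,z):
    o,d=ray(n,uv); return o+d*(z-o[2])/d[2]
def tri(uvs,uvt):
    a,b=ray('side',uvs),ray('top',uvt)
    s=np.linalg.lstsq(np.c_[a[1],-b[1]],b[0]-a[0],rcond=None)[0]
    p,q=a[0]+s[0]*a[1],b[0]+s[1]*b[1]; return (p+q)/2,np.linalg.norm(p-q)
def proj(n,P):
    K,R,t=cam(n); p=K@(R@np.asarray(P,float)+t); return p[:2]/p[2]
E
python3 - <<'E'
from h import *
for n in('side','top'):
    im=ctrl.get_image(n); cv2.imwrite(f'pics/{n}0.png',im); print(n,ctrl.camera_info(n)); print(ray(n,(256,192)))
cv2.imwrite('pics/a.png',np.vstack([cv2.resize(cv2.imread('pics/side0.png'),(400,300)),cv2.resize(cv2.imread('pics/top0.png'),(400,300))]))
print(ctrl.get_obs())
E
```

```text
side {'fovy': 50.32464693078312, 'cx': 259.83535527321504, 'cy': 193.18015896903987, 'rvec': array([ 0.42414176, -2.45030411,  1.60252339]), 'tvec': array([468.11037851, 205.56047662, 822.06572506])}
(array([218.64242596, 788.89929994, 516.72804883]), array([ 0.31415513, -0.86160327, -0.39868077]))
top {'fovy': 43.48705537637622, 'cx': 253.18358070829467, 'cy': 201.94166094003089, 'rvec': array([ 2.14969908, -2.14381861,  0.1582909 ]), 'tvec': array([ -56.24821375,  562.66942833, 1550.23900064])}
(array([ 332.2579531 ,  -52.15618141, 1615.51418799]), array([ 0.16530264, -0.00739247, -0.98621518]))
{'t': 0.1, 'qpos': array([-1.32098499e+00,  4.23802611e-01,  1.63058296e+00,  7.65657906e-06,
        1.08859416e+00, -1.89671386e-02]), 'qvel': array([ 0.00018875, -0.00275935, -0.00058778, -0.00143779,  0.00118047,
       -0.00062697]), 'joint_torque': array([-1.03397466e-03, -5.45618498e+01, -2.74323070e+01,  6.44797878e-02,
        1.88147515e-02, -4.82584733e-05]), 'ee_pos': array([ 165.9014808 , -602.09142327,  235.96759819]), 'orientation': array([-3.11190055e+00, -4.20736303e-01,  2.40239254e-04]), 'ft_force': array([-0.02668658, -0.37254906, -0.08447701]), 'moment': array([0.01017081, 0.02783065, 0.04268555]), 'grasp_force': 0.0, 'width': 87.8044652101734}
```

View pics/side0.png

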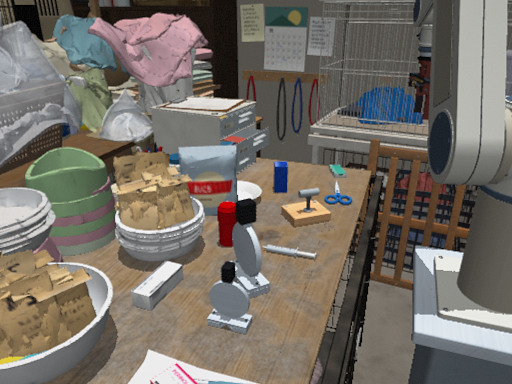

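View pics/top0.png

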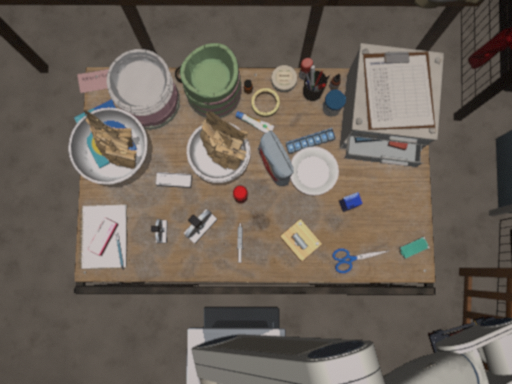

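The side view shows a big gauge (foot near (248,283), grip (245,210)) and a smaller one (230,315). The stand is at (306,212). In the top view the big gauge is at (201,225), the small one at (160,231) and the stand at (301,240).

Run:
```python
from h import *
t=cv2.imread('pics/top0.png'); s=cv2.imread('pics/side0.png')
r=lambda i,x,y,w,h,k:cv2.resize(i[y:y+h,x:x+w],None,fx=k,fy=k,interpolation=cv2.INTER_CUBIC)
a=r(t,175,200,50,50,6); b=r(t,275,215,50,50,6)
c=r(s,200,190,75,75,4); d=r(s,200,260,75,75,4)  # gauge top / bottom
e=r(s,275,180,65,50,4)
cv2.imwrite('pics/c1.png',np.hstack([np.vstack([a,b]),np.vstack([c,d])]))
```

```text
(no output)
```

View pics/c1.png

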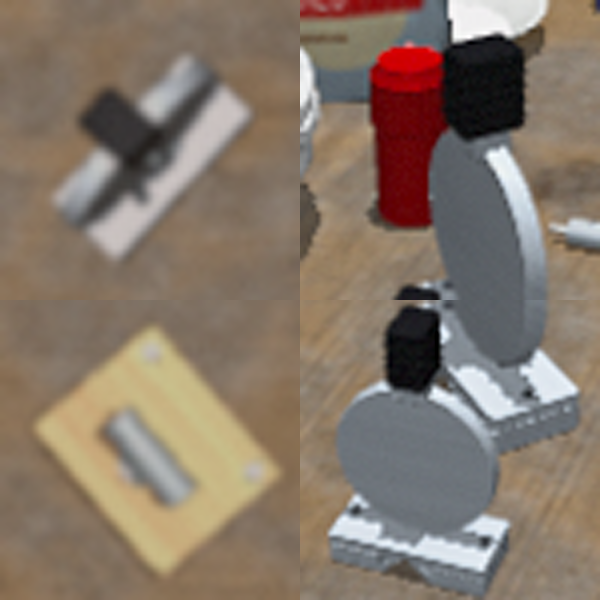

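Run:
```python
from h import *
t=cv2.imread('pics/top0.png'); s=cv2.imread('pics/side0.png')
def box(i,x,y,w,h,k=6): return cv2.resize(i[y:y+h,x:x+w],None,fx=k,fy=k,interpolation=cv2.INTER_CUBIC),lambda p:(np.asarray(p,float)+.5)/k-.5+[x,y]
def big(m):
    c=max(cv2.findContours(m.astype('uint8'),0,1)[0],key=cv2.contourArea); return c[:,0,:]
def rect(c,f,z,tag):
    P=np.array([onz('top',f(p),z)[:2] for p in c],np.float32); r=cv2.minAreaRect(P); print(tag,r); return cv2.boxPoints(r)
# stand block
i,f=box(t,275,215,50,50); h=cv2.cvtColor(i,40)
m=(i[:,:,2].astype(int)>170)&(h[:,:,1]>70); c=cv2.convexHull(big(m))[:,0,:]; print('stand box',rect(c,f,26,'stand'))
inside=cv2.fillConvexPoly(np.zeros(m.shape,'uint8'),cv2.erode(m.astype('uint8'),None)*0+0 if 0 else c,1)
g=(cv2.erode(inside,np.ones((25,25)))>0)&(h[:,:,1]<70)
b=big(g); print('bar px',f(cv2.minAreaRect(b)[0]),cv2.minAreaRect(b)); M=cv2.moments(b); bt=f((M['m10']/M['m00'],M['m01']/M['m00']));print(bt)
for z in(62,82): rect(b,f,z,'bar%d'%z)
# side bar
i2,f2=box(s,285,180,50,45); h2=cv2.cvtColor(i2,40)
out=[np.where(m[...,None],i,i//3)]
g2=(h2[:,:,1]<60)&(h2[:,:,2]>70); c2=big(g2); print('side bar',[list(np.round(f2(p),1)) for p in cv2.boxPoints(cv2.minAreaRect(c2))])
# gauge
i3,f3=box(t,175,200,50,50); v=i3.max(2); g3=v<62; c3=big(g3); rect(c3,f3,186,'grip')
h3=cv2.cvtColor(i3,40); g4=((h3[:,:,1]<45)&(v>105)); c4=np.vstack([p[:,0,:] for p in cv2.findContours(g4.astype('uint8'),0,1)[0] if cv2.contourArea(p)>150]); c4=cv2.convexHull(c4)[:,0,:]; print('foot',rect(c4,f3,23,'foot'))
i4,f4=box(s,225,190,45,45); g5=i4.max(2)<50; c5=big(g5); print('side grip',[list(np.round(f4(p),1)) for p in cv2.boxPoints(cv2.minAreaRect(c5))])
def ov(i,*cs):
    i=i.copy(); [cv2.polylines(i,[np.int32(c)],True,(0,255,0),1) for c in cs]; return cv2.resize(i,(300,300))
cv2.imwrite('pics/m.png',np.vstack([np.hstack([ov(i,c,b),ov(i2,c2)]),np.hstack([ov(i3,c3,c4),ov(i4,c5)])]))
M=cv2.moments(c2);bs=f2((M['m10']/M['m00'],M['m01']/M['m00']));print('bar',bs,tri(bs,bt))
q=cv2.minAreaRect(c3)[0]; M=cv2.moments(c5); print('grip tri',tri(f4((M['m10']/M['m00'],M['m01']/M['m00'])),f3(q)))
```

```text
stand ((440.3895263671875, -211.82742309570312), (107.94507598876953, 88.10985565185547), 40.198631286621094)
stand box [[ 370.7299  -213.01376]
 [ 427.59946 -280.31308]
 [ 510.04916 -210.64108]
 [ 453.1796  -143.34177]]
bar px [298.70628357 241.64753977] ((144.73770141601562, 162.38523864746094), (113.18460083007812, 55.952117919921875), 50.194427490234375)
[299.24957672 241.05791887]
bar62 ((430.88983154296875, -201.7065887451172), (60.36396408081055, 30.250764846801758), 39.65807342529297)
bar82 ((429.6200866699219, -199.78128051757812), (59.586849212646484, 29.86130714416504), 39.65805435180664)
side bar [[np.float64(284.6), np.float64(191.2)], [np.float64(318.8), np.float64(186.6)], [np.float64(320.3), np.float64(198.4)], [np.float64(286.2), np.float64(203.0)]]
grip ((481.1820983886719, 118.5806655883789), (39.64408874511719, 31.39949607849121), 51.24143600463867)
foot ((485.69781494140625, 121.49552154541016), (56.86233901977539, 117.58271026611328), 50.13933563232422)
foot [[422.34705  137.35233 ]
 [512.6042    61.990887]
 [549.0486   105.63872 ]
 [458.79144  181.00015 ]]
side grip [[np.float64(234.8), np.float64(224.5)], [np.float64(235.1), np.float64(198.6)], [np.float64(255.7), np.float64(198.8)], [np.float64(255.3), np.float64(224.8)]]
bar [304.92660645 193.2283207 ] (array([ 435.64649117, -201.40423798,   75.83196989]), np.float64(7.749519729526927))
grip tri (array([483.86376384, 121.30833136, 163.37194878]), np.float64(0.5694644663817076))
```

View pics/m.png

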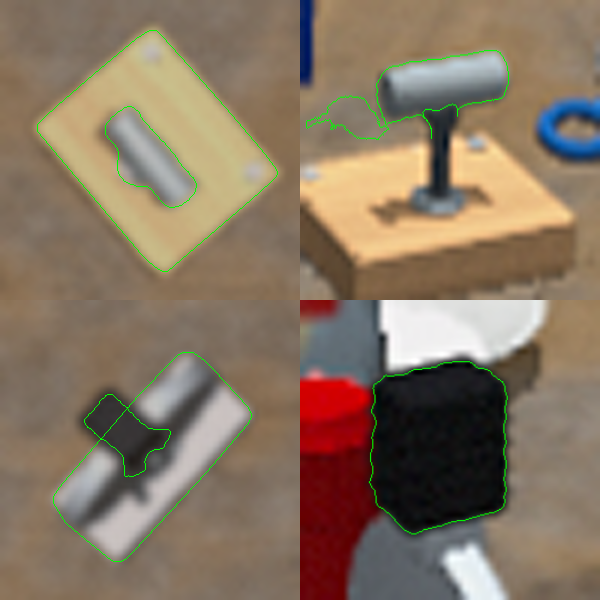

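The big gauge's grip is at about (485,122,163), with its x axis at 50° and the dial facing 230°. The bar centre is at about (433,-203), along 40°. I'll grip across the block's x faces so the gauge can pivot about its x axis in the pads. It goes on the bar reversed so the side camera sees the dial.

Emit:
{"fn": "servo_tool", "kwargs": {"plan": [[0, [160, 362, 40], 62], [0, [160, 362, 40], 62], [0, [160, 362, 40], 62], [0, [160, 362, 40], 62], [0, [160, 362, 40], 62], [0, [160, 362, 40], 62], [0, [160, 362, 40], 62], [0, [160, 362, 40], 62], [0, [160, 362, 40], 62], [0, [160, 362, 40], 62]]}}

```text
t: 0.93
ee_pos: [326.4, -237.3, 276.9]
orientation: [-2.446, -1.971, -0.001]
ft_force: [-0.7, -0.7, 0.1]
width: 87.7
grasp_force: 0.0
```

Emit:
{"fn": "servo_tool", "kwargs": {"plan": [[0, [160, 362, 0], 62.7], [0, [160, 362, 0], 62.7], [0, [160, 362, 0], 62.7], [0, [160, 362, 0], 62.7], [0, [160, 362, 0], 62.7], [0, [160, 362, 0], 62.7], [0, [160, 362, 0], 62.7], [0, [160, 362, 0], 62.7], [0, [160, 362, 0], 62.7], [0, [160, 362, 0], 62.7]]}}

```text
t: 1.77
ee_pos: [487.2, 125.3, 276.6]
orientation: [1.061, 2.957, 0.002]
ft_force: [0.6, -1.3, 0.9]
width: 87.7
grasp_force: 0.0
```

Emit:
{"fn": "servo_tool", "kwargs": {"plan": [[0, [0, 0, -30], 0], [0, [0, 0, -60], 0], [0, [0, 0, -90], 0], [0, [0, 0, -110], 0], [0, [0, 0, -117], 0], [0, [0, 0, -117], 0], [0, [0, 0, -117], 0]]}}

```text
t: 2.35
ee_pos: [486.3, 121.5, 160.1]
orientation: [-1.072, -2.953, 0.0]
ft_force: [0.2, 0.2, 0.2]
width: 87.9
grasp_force: 0.0
```

Run:
```python
from h import *
o=ctrl.get_obs();print(o['ee_pos'],o['qpos'],o['ft_force'])
s=ctrl.get_image('side');t=ctrl.get_image('top')
r=lambda i,x,y,w,h,k:cv2.resize(i[y:y+h,x:x+w],None,fx=k,fy=k,interpolation=cv2.INTER_CUBIC)
cv2.imwrite('pics/g1.png',np.hstack([r(s,195,160,100,120,4),r(t,160,180,80,120,4)]))
# bar height: ray through side bar axis px, nearest to vertical line at bar centre
o_,d=ray('side',(308.8,192.3)); A=np.c_[d,[0,0,-1]]; l=np.linalg.lstsq(A,np.array([432.6,-202.6,0])-o_,rcond=None); print('bar z',l[0],l[1])
```

```text
[486.31384158 121.48647471 160.06242661] [ 2.21066882e-01  3.55244976e-01  1.95699408e+00 -2.00496778e-05
  8.29392816e-01 -6.53235238e-01] [0.16019321 0.24387699 0.24461989]
bar z [1104.68972147   79.12068848] [9.52639466]
```

View pics/g1.png

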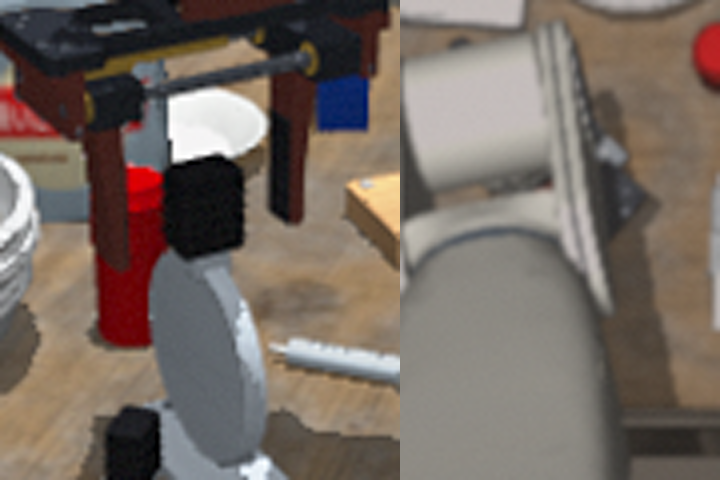

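The fingers straddle the block at crop (205,205), evenly on both sides and at the right height. I'll close, then lift.

Emit:
{"fn": "servo_tool", "kwargs": {"plan": [[1, [0, 0, 0], 0], [1, [0, 0, 0], 0], [1, [0, 0, 0], 0], [1, [0, 0, 0], 0], [1, [0, 0, 0], 0], [1, [0, 0, 0], 0], [1, [0, 0, 0], 0], [1, [0, 0, 0], 0], [1, [0, 0, 0], 0], [1, [0, 0, 0], 0]]}}

```text
t: 3.28
ee_pos: [486.0, 121.5, 159.6]
orientation: [-1.072, -2.953, 0.0]
ft_force: [-0.5, -0.9, -0.1]
width: 34.2
grasp_force: 29.6
```

Emit:
{"fn": "servo_tool", "kwargs": {"plan": [[1, [0, 0, 5], 0], [1, [0, 0, 15], 0], [1, [0, 0, 30], 0], [1, [0, 0, 50], 0], [1, [0, 0, 75], 0], [1, [0, 0, 100], 0], [1, [0, 0, 125], 0], [1, [0, 0, 140], 0], [1, [0, 0, 140], 0], [1, [0, 0, 140], 0]]}}

```text
t: 4.12
ee_pos: [486.1, 121.5, 300.4]
orientation: [1.071, 2.952, 0.002]
ft_force: [-1.1, -0.8, -4.3]
width: 34.4
grasp_force: 29.6
```

Emit:
{"fn": "servo_tool", "kwargs": {"plan": [[1, [-2, -11, 0], -6], [1, [-4, -22, 0], -12], [1, [-6, -33, 0], -18], [1, [-8, -44, 0], -24], [1, [-10, -55, 0], -30], [1, [-12, -66, 0], -36], [1, [-14, -77, 0], -42], [1, [-16, -88, 0], -48], [1, [-18, -99, 0], -54], [1, [-20, -110, 0], -60]]}}

```text
t: 4.95
ee_pos: [464.7, 11.0, 297.9]
orientation: [-2.408, -2.014, 0.004]
ft_force: [0.1, 0.6, -3.9]
width: 34.5
grasp_force: 29.6
```

Emit:
{"fn": "servo_tool", "kwargs": {"plan": [[1, [-2, -11, 0], -6], [1, [-4, -22, 0], -12], [1, [-6, -33, 0], -18], [1, [-8, -44, 0], -24], [1, [-10, -55, 0], -30], [1, [-12, -66, 0], -36], [1, [-14, -77, 0], -42], [1, [-16, -88, 0], -48], [1, [-18, -99, 0], -54], [1, [-18, -110, 0], -60]]}}

```text
t: 5.78
ee_pos: [446.4, -98.7, 297.9]
orientation: [-3.093, -0.54, 0.006]
ft_force: [-0.3, 0.2, -3.1]
width: 34.5
grasp_force: 29.6
```

Emit:
{"fn": "servo_tool", "kwargs": {"plan": [[1, [-2, -11, 0], -7], [1, [-4, -22, 0], -14], [1, [-6, -33, 0], -21], [1, [-8, -44, 0], -28], [1, [-10, -55, 0], -35], [1, [-12, -66, 0], -42], [1, [-14, -77, 0], -49], [1, [-15, -88, 0], -56], [1, [-15, -99, 0], -63], [1, [-15, -104, 0], -70]]}}

```text
t: 6.62
ee_pos: [431.9, -203.1, 297.9]
orientation: [2.844, -1.335, -0.005]
ft_force: [-0.4, 0.0, -3.8]
width: 33.8
grasp_force: 29.6
```

Run:
```python
from h import *
o=ctrl.get_obs();print(o['ee_pos'],o['orientation'],o['qpos'],o['ft_force'],o['moment'])
s=ctrl.get_image('side');t=ctrl.get_image('top');cv2.imwrite('pics/s2.png',s)
r=lambda i,x,y,w,h,k:cv2.resize(i[y:y+h,x:x+w],None,fx=k,fy=k,interpolation=cv2.INTER_CUBIC)
cv2.imwrite('pics/g2.png',np.hstack([r(s,255,95,100,140,4),r(t,255,180,80,140,4)]))
```

```text
[ 431.89704013 -203.10055123  297.86932698] [ 2.84375289 -1.3345809  -0.00505545] [-4.64300710e-01  1.29617304e-01  1.88267918e+00 -3.61659566e-04
  1.13250753e+00  1.98422882e+00] [-0.41769943  0.03360886 -3.81701225] [0.08279865 0.02183997 0.00536927]
```

View pics/g2.png

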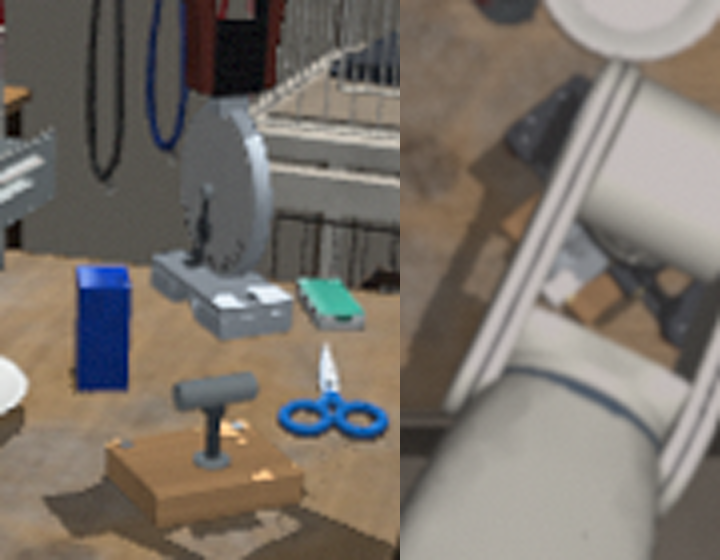

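Emit:
{"fn": "servo_tool", "kwargs": {"plan": [[1, [0, 0, -12], 0], [1, [0, 0, -26], 0], [1, [0, 0, -40], 0], [1, [0, 0, -50], 0], [1, [0, 0, -54], 0], [1, [0, 0, -54], 0], [1, [0, 0, -54], 0], [1, [0, 0, -54], 0]]}}

```text
t: 7.38
ee_pos: [433.4, -202.7, 246.2]
orientation: [-2.849, 1.324, -0.002]
ft_force: [-0.1, -0.3, -2.6]
width: 34.3
grasp_force: 29.6
```

Emit:
{"fn": "servo_tool", "kwargs": {"plan": [[1, [0, 0, -1], 0], [1, [0, 0, -2], 0], [1, [0, 0, -3], 0], [1, [0, 0, -4], 0], [1, [0, 0, -4], 0], [1, [0, 0, -4], 0]]}}

```text
t: 7.88
ee_pos: [433.0, -202.6, 241.7]
orientation: [2.848, -1.325, -0.0]
ft_force: [-0.2, 0.5, -3.7]
width: 34.1
grasp_force: 29.6
```

Emit:
{"fn": "servo_tool", "kwargs": {"plan": [[1, [0, 0, -1], 0], [1, [0, 0, -2], 0], [1, [0, 0, -3], 0], [1, [0, 0, -3], 0], [1, [0, 0, -3], 0]]}}

```text
t: 8.3
ee_pos: [432.9, -202.5, 238.5]
orientation: [-2.848, 1.325, 0.0]
ft_force: [-0.2, -0.7, -3.8]
width: 34.2
grasp_force: 29.6
```

Emit:
{"fn": "servo_tool", "kwargs": {"plan": [[1, [0, 0, -0.5], 0], [1, [0, 0, -1], 0], [1, [0, 0, -1.5], 0], [1, [0, 0, -2], 0], [1, [0, 0, -2], 0], [1, [0, 0, -2], 0]]}}

```text
t: 8.8
ee_pos: [432.9, -202.4, 236.7]
orientation: [-2.848, 1.325, 0.0]
ft_force: [-0.1, 1.4, -2.4]
width: 34.1
grasp_force: 29.6
```

Emit:
{"fn": "servo_tool", "kwargs": {"plan": [[1, [0, 0, -0.5], 0], [1, [0, 0, -1], 0], [1, [0, 0, -1.5], 0], [1, [0, 0, -2], 0], [1, [0, 0, -2], 0], [1, [0, 0, -2], 0]]}}

```text
t: 9.3
ee_pos: [433.2, -202.5, 235.2]
orientation: [-2.848, 1.325, -0.001]
ft_force: [-0.9, 3.1, 5.4]
width: 34.1
grasp_force: 30.0
```

Contact started around z = 237, with a sideways push towards the bar's +y. I'll shift that way.

Emit:
{"fn": "servo_tool", "kwargs": {"plan": [[1, [-0.3, 0.4, 0], 0], [1, [-0.7, 0.8, 0], 0], [1, [-1, 1.2, 0], 0], [1, [-1.3, 1.5, 0], 0], [1, [-1.3, 1.5, 0], 0], [1, [-1.3, 1.5, 0], 0]]}}

```text
t: 9.8
ee_pos: [432.0, -201.4, 234.7]
orientation: [2.848, -1.325, 0.002]
ft_force: [1.7, -1.7, -2.1]
width: 33.7
grasp_force: 30.0
```

Emit:
{"fn": "servo_tool", "kwargs": {"plan": [[1, [0, 0, -0.5], 0], [1, [0, 0, -1], 0], [1, [0, 0, -1], 0], [1, [0, 0, -1], 0]]}}

```text
t: 10.13
ee_pos: [432.2, -201.5, 234.5]
orientation: [2.848, -1.325, 0.002]
ft_force: [-0.6, -1.3, 5.2]
width: 33.4
grasp_force: 30.0
```

Run:
```python
from h import *
o=ctrl.get_obs();print(o['t'],o['ee_pos'],o['ft_force'],o['moment'])
s=ctrl.get_image('side');cv2.imwrite('pics/s3.png',s)
cv2.imwrite('pics/g3.png',cv2.resize(s[125:220,270:345],None,fx=6,fy=6,interpolation=cv2.INTER_CUBIC))
```

```text
10.1333 [ 432.21749027 -201.51179487  234.50175777] [-0.58718974 -1.26399756  5.17218287] [-0.42682264  0.07185315  0.02542406]
```

View pics/g3.png

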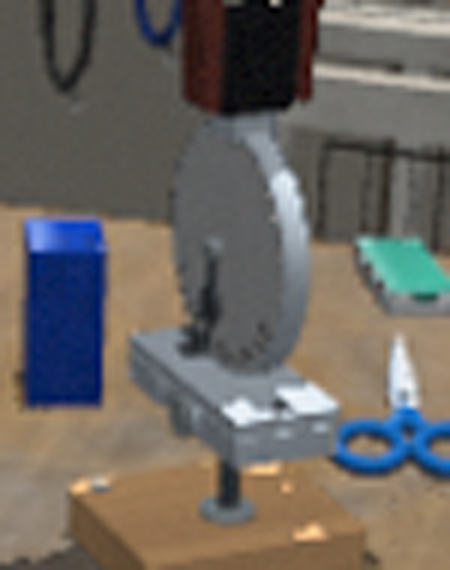

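The gauge is seated: the foot straddles the bar with the dial upright and the pointer plumb, pivot at crop (212,245). The tab is too oblique to measure here, so I'll lift and show the dial square to the side camera from nearer.

Run:
```python
from h import *
for P in [(400,200,320),(350,350,320),(340,400,320),(340,400,280)]: print(P,proj('side',P),proj('side',np.add(P,(0,0,-80))))
```

```text
(400, 200, 320) [275.90056825 150.70710086] [274.98539239 197.09684096]
(350, 350, 320) [278.10471203 190.41255885] [276.8061177  247.06759494]
(340, 400, 320) [273.38426479 208.43078088] [272.27476442 269.30299512]
(340, 400, 280) [272.81048224 239.91108975] [271.77344512 296.80764204]
```

Emit:
{"fn": "servo_tool", "kwargs": {"plan": [[1, [0, 0, 2], 0], [1, [0, 0, 10], 0], [1, [0, 0, 25], 0], [1, [0, 0, 50], 0], [1, [0, 0, 75], 0], [1, [0, 0, 100], 0], [1, [0, 0, 125], 0], [1, [0, 0, 145], 0], [1, [0, 0, 155], 0], [1, [0, 0, 155], 0]]}}

```text
t: 11.02
ee_pos: [432.3, -201.2, 390.8]
orientation: [-2.848, 1.325, -0.005]
ft_force: [0.0, -0.1, -3.4]
width: 34.3
grasp_force: 30.0
```

Emit:
{"fn": "servo_tool", "kwargs": {"plan": [[1, [-2, 14, 0], 3], [1, [-5, 35, 0], 7], [1, [-10, 65, 0], 11], [1, [-14, 95, 0], 15], [1, [-19, 125, 0], 19], [1, [-23, 155, 0], 23], [1, [-28, 185, 0], 27], [1, [-32, 215, 0], 31], [1, [-37, 245, 0], 35], [1, [-41, 275, 0], 39]]}}

```text
t: 11.85
ee_pos: [389.0, 75.2, 387.0]
orientation: [3.127, -0.293, -0.005]
ft_force: [0.5, -0.2, -3.8]
width: 33.4
grasp_force: 30.0
```

Emit:
{"fn": "servo_tool", "kwargs": {"plan": [[1, [-5, 30, 0], 3], [1, [-9, 60, 0], 6], [1, [-14, 90, 0], 9], [1, [-18, 120, 0], 12], [1, [-23, 150, 0], 15], [1, [-27, 180, 0], 18], [1, [-32, 210, 0], 21], [1, [-36, 240, 0], 24], [1, [-41, 270, 0], 26], [1, [-46, 300, 0], 28]]}}

```text
t: 12.68
ee_pos: [343.4, 374.8, 386.6]
orientation: [3.104, 0.47, -0.005]
ft_force: [0.3, 0.0, -3.9]
width: 33.6
grasp_force: 30.0
```

Emit:
{"fn": "servo_tool", "kwargs": {"plan": [[1, [0, 4, 0], 0], [1, [0, 4, 0], 0], [1, [0, 4, 0], 0], [1, [0, 4, 0], 0], [1, [0, 4, 0], 0], [1, [0, 4, 0], 0], [1, [0, 4, 0], 0], [1, [0, 4, 0], 0], [1, [0, 4, 0], 0], [1, [0, 4, 0], 0]]}}

```text
t: 13.52
ee_pos: [344.8, 377.8, 388.8]
orientation: [-3.107, -0.467, -0.0]
ft_force: [-0.3, 0.5, -3.5]
width: 33.9
grasp_force: 30.0
```

Emit:
{"fn": "servo_tool", "kwargs": {"plan": [[1, [0, 0, 0], 0], [1, [0, 0, 0], 0], [1, [0, 0, 0], 0], [1, [0, 0, 0], 0], [1, [0, 0, 0], 0], [1, [0, 0, 0], 0], [1, [0, 0, 0], 0], [1, [0, 0, 0], 0], [1, [0, 0, 0], 0], [1, [0, 0, 0], 0]]}}

```text
t: 14.35
ee_pos: [344.7, 378.0, 388.7]
orientation: [3.107, 0.467, 0.0]
ft_force: [-0.4, -0.1, -3.1]
width: 33.9
grasp_force: 30.0
```

Run:
```python
from h import *
o=ctrl.get_obs();print(o['t'],o['ee_pos'],o['orientation'])
s=ctrl.get_image('side');cv2.imwrite('pics/s4.png',s)
c=o['ee_pos']+[0,0,-80]; u=proj('side',c).astype(int); x,y=u-[50,45]; print(x,y)
cv2.imwrite('pics/g4.png',cv2.resize(s[y:y+95,x:x+100],None,fx=6,fy=6,interpolation=cv2.INTER_CUBIC))
```

```text
14.35 [344.69433178 377.95736807 388.67662993] [3.10664945e+00 4.67115360e-01 7.11120984e-06]
225 163
```

View pics/g4.png

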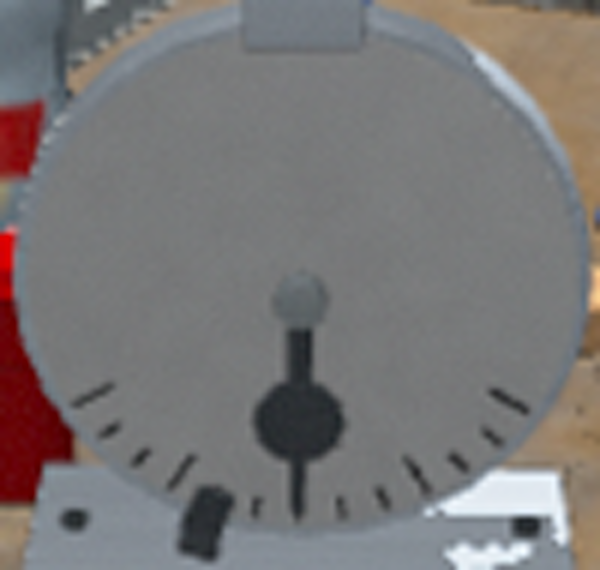

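The dial is square to the camera. The tab runs from crop (213,490) to (200,556), the pointer tip is at (297,518), the pivot at (301,297), and the ticks are visible on both sides.

Run:
```python
from h import *
from scipy.optimize import least_squares
e=np.array([344.7,378.0,388.7]); a=np.radians(-72.9)
X=np.array([np.cos(a),np.sin(a),0]); Y=np.array([-np.sin(a),np.cos(a),0])
def pl(c,off):
    px=(np.array(c)+.5)/6-.5+[225,163]; o,d=ray('side',px); p0=e-off*X
    p=o+d*((p0-o)@X)/(d@X); return np.array([(p-e)@Y,p[2]-(e[2]-159.6)])
T=[(92,394),(109,432),(142,457),(182,471),(256,507),(342,508),(383,497),(419,475),(458,462),(492,438),(510,400)]
R=[(20,290),(45,390),(588,270),(570,380),(110,470)]
for off in(6,8):
    Q=np.array([pl(t,off) for t in T])
    r=least_squares(lambda p:np.hypot(*(Q-p[:2]).T)-p[2],[0,80,45]).x
    ang=lambda q:np.arctan2(q[0]-r[0],r[1]-q[1])
    print(off,'centre,r',r,'ticks',np.round([ang(q) for q in Q],3))
    for n,c in dict(tabtop=(213,490),tab=(206,523),tabbot=(200,556),tip=(297,518),bob=(298,420),pivot=(301,297)).items():
        q=pl(c,off); print(n,q,round(ang(q),3))
```

```text
6 centre,r [ 0.33963246 78.24114686 47.07892257] ticks [ 1.073  0.887  0.71   0.533  0.173 -0.19  -0.371 -0.556 -0.727 -0.905
 -1.092]
tabtop [17.19133148 34.96765355] 0.371
tab [18.5739611  27.26562036] 0.344
tabbot [19.77189309 19.47017165] 0.319
tip [ 0.31541197 28.96160223] -0.0
bob [ 0.50159392 51.35373309] 0.006
pivot [ 0.39041837 78.33463634] 2.644
8 centre,r [ 0.33961549 79.22928572 46.85674797] ticks [ 1.073  0.887  0.71   0.533  0.173 -0.19  -0.371 -0.556 -0.727 -0.905
 -1.092]
tabtop [17.11178788 36.16000836] 0.371
tab [18.4878926 28.4943226] 0.344
tabbot [19.68017131 20.73566217] 0.319
tip [ 0.3155092  30.18230079] -0.0
bob [ 0.50081252 52.46875872] 0.006
pivot [ 0.39016163 79.3223337 ] 2.644
```

The tab reads about 0.345 rad. Returning to the bar.

Emit:
{"fn": "servo_tool", "kwargs": {"plan": [[1, [2, -14, 0], -3], [1, [5, -35, 0], -7], [1, [10, -65, 0], -11], [1, [14, -95, 0], -15], [1, [19, -125, 0], -19], [1, [23, -155, 0], -23], [1, [28, -185, 0], -27], [1, [32, -215, 0], -31], [1, [37, -245, 0], -35], [1, [41, -275, 0], -39]]}}

```text
t: 15.23
ee_pos: [385.7, 101.6, 388.9]
orientation: [-3.083, 0.602, -0.001]
ft_force: [0.4, 0.3, -3.6]
width: 33.8
grasp_force: 30.0
```

Emit:
{"fn": "servo_tool", "kwargs": {"plan": [[1, [5, -30, 0], -3], [1, [9, -60, 0], -6], [1, [14, -90, 0], -9], [1, [18, -120, 0], -12], [1, [23, -150, 0], -15], [1, [27, -180, 0], -18], [1, [32, -210, 0], -21], [1, [36, -240, 0], -24], [1, [41, -270, 0], -26], [1, [46, -304, 0], -28]]}}

```text
t: 16.07
ee_pos: [431.6, -202.3, 388.9]
orientation: [-2.847, 1.328, -0.001]
ft_force: [1.3, 0.6, -3.6]
width: 33.8
grasp_force: 30.0
```

Emit:
{"fn": "servo_tool", "kwargs": {"plan": [[1, [0, 0, -15], 0], [1, [0, 0, -40], 0], [1, [0, 0, -65], 0], [1, [0, 0, -90], 0], [1, [0, 0, -115], 0], [1, [0, 0, -130], 0], [1, [0, 0, -140], 0], [1, [0, 0, -147], 0], [1, [0, 0, -147], 0], [1, [0, 0, -147], 0]]}}

```text
t: 16.9
ee_pos: [432.2, -201.2, 242.2]
orientation: [2.848, -1.325, 0.001]
ft_force: [0.6, 0.9, -3.8]
width: 34.2
grasp_force: 30.0
```

Now lower gently to z about 234.5.

Emit:
{"fn": "servo_tool", "kwargs": {"plan": [[1, [0, 0, -2], 0], [1, [0, 0, -4], 0], [1, [0, 0, -5], 0], [1, [0, 0, -6], 0], [1, [0, 0, -7], 0], [1, [0, 0, -7.5], 0], [1, [0, 0, -8], 0], [1, [0, 0, -8], 0], [1, [0, 0, -8], 0], [1, [0, 0, -8], 0]]}}

```text
t: 17.73
ee_pos: [432.0, -200.9, 234.6]
orientation: [-2.848, 1.325, -0.001]
ft_force: [-1.0, 1.6, 3.9]
width: 33.6
grasp_force: 30.0
```

Seated with about 8 N. Rock to 0.1 rad first and check the forces.

Emit:
{"fn": "servo_tool", "kwargs": {"plan": [[1, [0, 0, -0.3], 0], [1, [1, -1.2, -0.3], 0], [1, [2.1, -2.5, -0.4], 0], [1, [3.1, -3.7, -0.5], 0], [1, [4.1, -4.9, -0.6], 0], [1, [5.2, -6.2, -0.7], 0], [1, [7.2, -8.6, -0.8], 0], [1, [9.3, -11, -1], 0], [1, [10.3, -12.3, -1.1], 0], [1, [10.3, -12.3, -1.1], 0]]}}

```text
t: 18.57
ee_pos: [442.5, -213.5, 233.5]
orientation: [-2.848, 1.325, -0.002]
ft_force: [-2.0, 1.5, 6.2]
width: 33.9
grasp_force: 30.0
```

Emit:
{"fn": "servo_tool", "kwargs": {"plan": [[1, [1.3, -1.5, -0.2], 0], [1, [2.6, -3.1, -0.5], 0], [1, [3.9, -4.6, -0.8], 0], [1, [5.1, -6.1, -1.1], 0], [1, [6.4, -7.7, -1.4], 0], [1, [7.7, -9.2, -1.7], 0], [1, [9, -10.7, -2.1], 0], [1, [10.2, -12.2, -2.4], 0], [1, [10.2, -12.2, -2.4], 0], [1, [10.2, -12.2, -2.4], 0]]}}

```text
t: 19.4
ee_pos: [452.8, -225.7, 231.1]
orientation: [-2.848, 1.325, -0.002]
ft_force: [-0.3, 0.2, 5.3]
width: 33.9
grasp_force: 30.0
```

Emit:
{"fn": "servo_tool", "kwargs": {"plan": [[1, [1.8, -2.1, -0.6], 0], [1, [3.5, -4.2, -1.2], 0], [1, [5.3, -6.3, -1.9], 0], [1, [7, -8.4, -2.6], 0], [1, [8.8, -10.5, -3.4], 0], [1, [10.4, -12.4, -4.2], 0], [1, [12, -14.3, -5], 0], [1, [13.3, -15.9, -5.7], 0], [1, [14.4, -17.2, -6.3], 0], [1, [14.4, -17.2, -6.3], 0]]}}

```text
t: 20.23
ee_pos: [467.6, -243.4, 225.0]
orientation: [2.848, -1.325, 0.004]
ft_force: [-0.5, -0.7, 4.7]
width: 34.4
grasp_force: 30.0
```

Emit:
{"fn": "servo_tool", "kwargs": {"plan": [[1, [0, 0, 0], 0], [1, [0, 0, 0], 0], [1, [0, 0, 0], 0], [1, [0, 0, 0], 0], [1, [0, 0, 0], 0], [1, [0, 0, 0], 0], [1, [0, 0, 0], 0], [1, [0, 0, 0], 0], [1, [0, 0, 0], 0], [1, [0, 0, 0], 0]]}}

```text
t: 21.07
ee_pos: [467.5, -243.3, 225.0]
orientation: [2.848, -1.325, 0.004]
ft_force: [0.6, 1.2, 5.4]
width: 34.0
grasp_force: 30.0
```

Run:
```python
from h import *
o=ctrl.get_obs();print(o['t'],o['ee_pos'],o['ft_force'],o['qvel'].round(4))
s=np.mean([ctrl.get_image('side') for _ in range(8)],0).astype('uint8');cv2.imwrite('pics/s5.png',s)
cv2.imwrite('pics/g5.png',cv2.resize(s[135:215,275:345],None,fx=7,fy=7,interpolation=cv2.INTER_CUBIC))
# expected pixels in crop for a roll of 0.345 about the bar
X=np.array([np.cos(np.radians(219.9)),np.sin(np.radians(219.9)),0]);Y=np.cross([0,0,1],X)
B=np.array([432.2,-201.5,78.9])
def cp(y,z,off,roll): 
    z-=4; p=B-off*X+Y*(y*np.cos(roll)-z*np.sin(roll))+np.array([0,0,1])*(y*np.sin(roll)+z*np.cos(roll)); return ((proj('side',p)-[275,135]+.5)*7-.5).round()
for r in(-.27,-.345,-.42): print(r,'pivot',cp(0,80,8,r),'mark .345',cp(46*np.sin(.345),80-46*np.cos(.345),8,r),'foot corners',cp(55,23,25,r),cp(-55,23,25,r),cp(-55,0,25,r),'plumb tip',cp(46*np.sin(-r),80-46*np.cos(r),8,r))
```

```text
21.0667 [ 467.52033928 -243.27719991  225.04001533] [0.56274777 1.16366987 5.39927931] [ 0.0026  0.0002 -0.0003 -0.0005  0.      0.0005]
-0.27 pivot [198. 211.] mark .345 [189. 320.] foot corners [110. 351.] [234. 381.] [238. 444.] plumb tip [193. 323.]
-0.345 pivot [192. 210.] mark .345 [187. 323.] foot corners [110. 361.] [231. 369.] [238. 432.] plumb tip [187. 323.]
-0.42 pivot [186. 211.] mark .345 [184. 326.] foot corners [109. 371.] [228. 358.] [237. 421.] plumb tip [180. 323.]
```

View pics/g5.png

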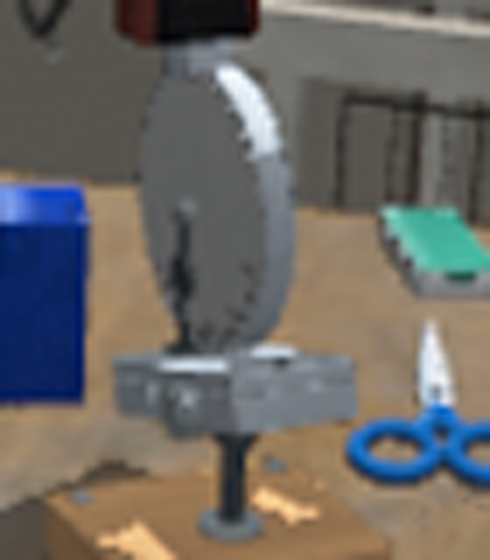

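Run:
```python
from h import *
s=cv2.imread('pics/s5.png'); k=11;x0,y0=288,160
a=cv2.resize(s[y0:y0+48,x0:x0+36],None,fx=k,fy=k,interpolation=cv2.INTER_CUBIC);b=a.copy()
X=np.array([np.cos(np.radians(219.9)),np.sin(np.radians(219.9)),0]);Y=np.cross([0,0,1],X)
B=np.array([432.2,-201.5,78.9])
def cp(y,z,off,roll): 
    z-=4; p=B-off*X+Y*(y*np.cos(roll)-z*np.sin(roll))+np.array([0,0,1])*(y*np.sin(roll)+z*np.cos(roll)); return tuple(int(v) for v in ((proj('side',p)-[x0,y0]+.5)*k-.5).round())
for r,c in((-.27,(0,0,255)),(-.345,(0,255,0)),(-.42,(255,0,0))):
    cv2.polylines(b,[np.array([cp(55,0,25,r),cp(55,23,25,r),cp(-55,23,25,r),cp(-55,0,25,r)])],False,c,1)
    cv2.line(b,cp(0,80,8,r),cp(46*np.sin(.345),80-46*np.cos(.345),8,r),c,1)
cv2.imwrite('pics/g6.png',np.hstack([a,b]))
```

```text
(no output)
```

View pics/g6.png

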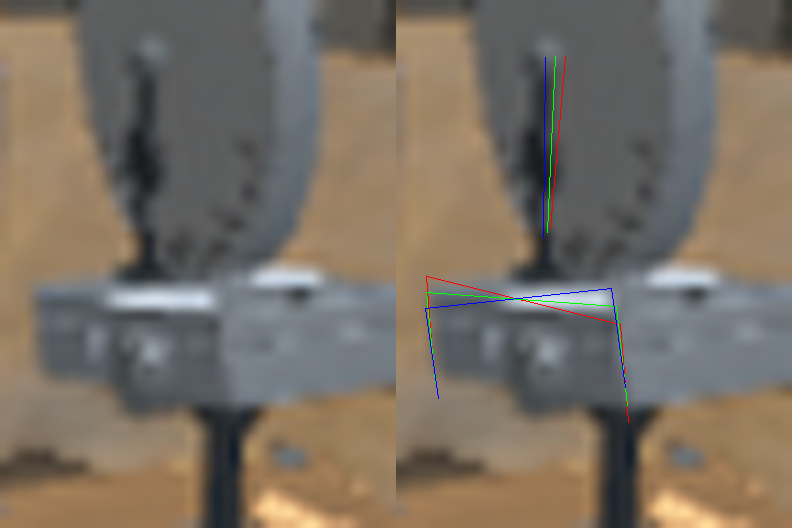

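The foot's edge follows the green 0.345 rad line, and the pointer ends at the dark tab, crop (142,260). The press is about 9 N and steady, so I'm handing in.

```bash
python3 -c "
from workcell import ctrl
o=ctrl.get_obs();print(o['t'],o['ft_force'],o['grasp_force']);print(ctrl.close_job())"
```

```text
21.4667 [ 0.04902941 -0.27467485  5.87257634] 30.00080555677414
the job is handed in; nothing more can be done
None
```

I handed the job in at 21.5 s with the gauge held on the bar, rocked about 0.345 rad to the measured tab angle and pressed at about 9 N; no verdict came back, and I gripped across the block's 34 mm, not its 26 mm, so the gauge could pivot.

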